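# Fit the sample rotor to the centrifuge and make it ready to spin

## Task

Lift the loaded blue rotor off the steel tray by its knob, keep it upright and lower it gently onto the centrifuge's drive, turned so that the two drive pins enter it and it sits fully home. Close the lid over it without slamming, and turn the speed dial to its green mark. Leave the sharps bin, the bottle and the swab box where they stand.

Things in the scene. Friction and masses are not known exactly. Their poses are not given: they have to be found in the camera images.
- rotor_mid (a point): Centre of the loose rotor, on its axis, 52.5 mm above its flat underside; z up. Blue drum 120 mm wide, 50 mm high, 0.45 to 0.65 kg, six coloured tube caps up to 65 mm above the underside. Underside: centre bore 18.5 mm wide and two pin holes 12 mm wide, 25 mm either side of the axis on the rotor's own x (either way round fits), all 36 mm deep. White marks on the drum lie along x.
- rotor_knob (a point): Point on the rotor's axis in its lifting knob, 92 mm above the underside (39.5 mm above rotor_mid); same axes. Round aluminium knob 34 mm across, its grip part from 73 to 105 mm above the underside, on an 18 mm neck; take it here from above. The red line across its top runs along the rotor's x, over the pin holes.
- tray: Fixed steel tray, 180 mm square, floor 3 mm thick, rim 16 mm high, on which the rotor starts. Origin under its centre on the counter.
- drive_seat (a point): Centre of the top face of the dark drive flange (72 mm wide) in the centrifuge's bowl, on which the rotor's underside comes to rest (rotor_mid is then 52.5 mm above). x runs through the two brass drive pins, 9 mm thick, 15 mm high, 25 mm either side; z up. It lies 110 mm below the machine's flat top; the bowl is 150 mm wide inside. The drive turns on its shaft at 0.03 N m and stays where left.
- spindle_tip (a point): Top of the drive's centre spindle, 32 mm above drive_seat, same axes. The spindle is 16 mm thick; its top 7 mm taper, as do the top 5 mm of the drive pins.
- centrifuge: White bench centrifuge, fixed, 230 mm deep (x from -110 to +120 mm), 290 mm wide (y from +105 to -185 mm), flat top 160 mm above the counter. Origin on the counter under the middle of the round bowl, x towards its rear (away from the robot), y to its left, z up. Lid hinged at the rear, control deck with the dial on the right (-y).
- lid (a joint): Lid angle in rad: 0 closed flat, up to 2.0 wide open; starts standing open at 1.65 to 1.85. A stiff hinge holds it wherever it is left; it takes about 1 to 5 N at 155 mm from the hinge to close it.
- lid_hinge (a point): Middle of the lid's hinge line, 100 mm behind the bowl's axis, level with the machine's top. Frame moves with the lid: y along the hinge line (opening is a positive turn about y), -x from the hinge to the lid's free edge, z out of its outer face. The lid is a white disc 180 mm wide, 16 mm thick, with a clear window and a blue finger tab 70 mm wide, 10 mm thick, that ends 205 mm from the hinge.
- lid_face (a point): Point on the middle line of the lid's outer face (upper when closed), 155 mm from the hinge and 18 mm off the hinge plane; same axes as lid_hinge. A good place to push the lid over from behind and then down.
- dial (a joint): Speed dial in rad, growing as it is turned clockwise seen from above, 0 to 4.71 in ten marked steps of 0.471; the wide green mark is step 4, at 1.885. Starts at 0.55 to 1.25. Turns with 0.04 N m and stays where left.
- dial_grip (a point): On the dial's upright axis at the height to grip it, 37 mm above the machine's top. The grip is a black bar 42 mm long (its own x axis), 14 mm thick, from 14 to 44 mm above the machine's top; a white line on its top points along its own -x. The nearest edge of the closed lid is about 50 mm from the axis.
- bin_mid (a point): Bystander: yellow sharps bin with red lid, 114 mm wide, 148 mm high; point at its centre. Loose.
- bottle_mid (a point): Bystander: green disinfectant bottle, 68 mm wide, 190 mm high; point at its centre. Loose.
- box_mid (a point): Bystander: white swab box with yellow and blue bands, 85 x 150 x 75 mm; point at its centre. Loose.

How it is judged (in metres and radians):
On the way:
1. the rotor sits fully home on the drive, its pins engaged, and is let go (horizontal distance between rotor_mid and drive_seat below 0.004 m and z of rotor_mid in the frame of drive_seat between 0.0495 and 0.0555 m and angle between rotor_mid's own z axis and vertical below 0.04 rad and contact force between the fingers and rotor below 0.5 N), for 0.2 s.
At the end, for the whole second after the job is handed in: The rotor rests upright and still on the drive flange with both pins in its holes (axis within 4 mm, height within 3 mm, pins and holes in line within 0.15 rad), the lid is closed (within 0.05 rad) and the speed dial stands at the green mark (1.885 within 0.15 rad) (horizontal distance between rotor_mid and drive_seat below 0.004 m and z of rotor_mid in the frame of drive_seat between 0.0495 and 0.0555 m and angle between the x axis of rotor_mid and the x axis of drive_seat, either way round below 0.15 rad and angle between rotor_mid's own z axis and vertical below 0.04 rad and linear speed of rotor below 0.02 m/s and value of joint lid below 0.05 rad and value of joint dial between 1.735 and 2.035 rad); the robot touches nothing.
It fails at once if the rotor is dropped or slammed onto the drive (faster than 0.3 m/s within 50 mm of it) (horizontal distance between rotor_mid and drive_seat below 0.05 m and z of rotor_mid in the frame of drive_seat below 0.1 m and linear speed of rotor above 0.3 m/s).
It fails at once if the rotor is tipped more than 30 degrees (angle between rotor_mid's own z axis and vertical above 0.52 rad).
It fails at once if the lid is slammed shut (faster than 2.5 rad/s in its last 0.2 rad) (value of joint lid below 0.2 rad and velocity of joint lid below -2.5 rad/s).
It fails at once if a bystander is moved more than 30 mm (distance of any of bin_mid, bottle_mid, box_mid from where it was at the start of the episode above 0.03 m).
It also fails if it takes over 72 s, if anything falls off the work surface, if the arm or the gripper's body presses on something with over 40 N, if the wrist force passes 120 N, or if a joint passes its speed limit or range.

## Robot

A 7-joint arm with a two-finger parallel gripper is mounted at the origin on the work surface. World frame = base frame: x ahead of the robot, y to its left, z up, the work surface at z = 0. Lengths are in m, angles in degrees, forces in N, time in s.
With the tool pointing down it reaches from about 0.425 to 0.875 m from the base axis. Payload 9.9 kg.
Tool frame: the origin (TCP) lies between the finger pads; the fingertips stand 14 mm ahead of it and the grasp point (between the pads) lies 5 mm behind it; z points along the fingers, y is the direction in which the jaws open and shut (so a half turn about z gives the same grasp; the last joint's range is limited). The gripper opens to 85 mm and grips with 20 to 120 N. Pads are 22 mm wide; open, the fingers measure 114 mm over their backs; the gripper's body (76 mm by 85 mm) begins 54 mm behind the grasp point. The pads swing forward as they close: fully open they stand 13 mm farther back than shut.
Start: joints at [64.011, 32.985, 1.427, 82.34, -0.859, 64.687, -3.237], TCP at [0.244, -0.629, 0.245] pointing down, gripper open.
Joint ranges: [-157.87, 157.87], [-19.46, 123.44], [-87.15, 90], [11.01, 140.99], [-62.26, 242.26], [9.8, 113.94], [-161.44, 161.44]. Speed limits (degrees/s): [127.2, 127.2, 172.46, 172.46, 180, 180, 180].

## Interface

Orientations are given as [roll, pitch, yaw] about the fixed x, y, z axes, in that order (R = Rz(yaw) Ry(pitch) Rx(roll)).
In Python, from workcell import manip gives the robot as it stands. The module is installed in compiled form; this text tells all that it offers. Calls block until the motion is done:
- manip.move_pose(position, orientation): joint-space move of the TCP to a pose.
- manip.move_linear(position, vel=0.15, frame=None, threshold=None): straight line of the TCP; frame=None keeps the orientation; vel is the mean speed in m/s. With threshold (N) it stops when the force on the tool has changed by that much, and returns True; else False.
- manip.move_joints(angles): joint-space move.
- manip.set_gripper(opening, force=None): finger opening in m; force is the grip in N (None keeps the last); returns when the fingers have stopped.
- manip.sleep(seconds).
- manip.ik(position, orientation): joint angles nearest the present ones, or None.
- manip.camera(name): name is "scene" or "top" or "wrist"; returns a dict with "color" (480x640x3 uint8, blue, green, red), "K" (3x3 intrinsics, pixels), "pose" (4x4, takes a point from camera to world coordinates). Camera axes: x right, y up, looking along -z (the intrinsics and any distortion apply to the point x, -y, -z); pixel columns grow to the right and rows downward; lengths in m; the calibration is good to about 2 mm. A picture is of the moment at which its call begins. There is no depth.
A pose or a line that the arm cannot do raises manip.PlanningError and nothing moves.
- manip.close_job(): hands the job in, once; it reports no verdict.
Trained networks look in a picture, given as the dict that the camera call returned (one of the last four; its "shot" number tells which), for a name from the list of things; names that differ only in an ending like _2 or _b are one class to them, and where a whole thing is asked for, a point or a joint stands for the part that bears it (a point fixed in the world has none). Each returns a list of dicts, best first, with "conf" (0 to 1); they miss things now and then, are a little off and sometimes report something else, mostly with a low value. They report only what shows in the picture. A call takes as long as a camera call.
- manip.recognise(name, picture): "position" ([x, y, z] in m, in world coordinates, good to about 4 mm: the middle of the surface that is visible of it).
Readings, each from a call of its own:
- manip.current_t(): time.
- manip.current_joints(): joint angles.
- manip.current_joint_vel(): joint speeds.
- manip.current_joint_efforts(): joint torques, N m.
- manip.current_position(): TCP position.
- manip.current_eef_rot(): TCP orientation.
- manip.current_ft_force(): force on the tool from outside, world axes, zero at the start.
- manip.current_ft_torque(): the same for the moment, N m.
- manip.current_finger_gap(): finger opening in m.
Only numpy, scipy, OpenCV 4.12 (cv2) and the standard library are available. Lean on these libraries where they do the work, as an engineer would, in place of code of your own. Each camera call takes 0.05 s, during which the arm holds its last target.

## Working session

There is one attempt and no reset: what is moved stays moved. The work goes in short steps, each a Python script; the robot and the scene stay as the last script left them, time stands still between calls to the robot, and variables do not carry over. Pictures are saved under pics/ and viewed, and the job is handed in when it is done.

```bash
mkdir -p pics; ls
python3 - <<'E'
from workcell import manip
import cv2
for n in ["scene","top","wrist"]:
    p=manip.camera(n); cv2.imwrite(f"pics/{n}0.png",p["color"])
    print(n,p["K"].tolist(),p["pose"].round(4).tolist(),[k for k in p])
    for o in ["rotor_mid","rotor_knob","tray","drive_seat","spindle_tip","centrifuge","lid_face","dial_grip","bin_mid","bottle_mid","box_mid"]:
        r=manip.recognise(o,p); print(o,[(x["conf"].__round__(2),[round(float(v),4) for v in x["position"]]) for x in r[:2]])
print(manip.current_t(),manip.current_eef_rot())
E
```

```text
pics
scene [[600.495663403523, 0.0, 321.94200868773373], [0.0, 600.495663403523, 249.63153120770718], [0.0, 0.0, 1.0]] [[-0.9998, -0.012, 0.0179, 0.6], [0.0209, -0.749, 0.6622, 0.691], [0.0054, 0.6624, 0.7491, 0.9665], [0.0, 0.0, 0.0, 1.0]] ['color', 'K', 'pose', 'shot']
rotor_mid [(0.57, [0.503, -0.2102, 0.0482])]
rotor_knob [(0.9, [0.5066, -0.2098, 0.0502]), (0.33, [0.7227, -0.186, 0.1029])]
tray [(0.96, [0.4477, -0.2051, 0.0007])]
drive_seat [(0.98, [0.4827, 0.2267, 0.0485])]
spindle_tip [(0.75, [0.49, 0.225, 0.0543])]
centrifuge [(0.86, [0.5, 0.219, 0.1644])]
lid_face [(0.88, [0.616, 0.274, 0.3033]), (0.72, [0.4903, 0.2274, 0.0509])]
dial_grip [(0.89, [0.4875, 0.0973, 0.1851])]
bin_mid [(0.69, [0.7514, 0.0542, 0.1309]), (0.33, [0.5068, -0.2104, 0.048])]
bottle_mid [(0.59, [0.7245, -0.1838, 0.1024]), (0.4, [0.7213, 0.2688, 0.0802])]
box_mid [(0.8, [0.7223, 0.2722, 0.0749]), (0.18, [0.5024, -0.2095, 0.0518])]
top [[537.6213104344649, 0.0, 315.433869654236], [0.0, 537.6213104344649, 241.18586732606687], [0.0, 0.0, 1.0]] [[-0.0256, 0.993, -0.115, 0.4639], [-0.9996, -0.0247, 0.0095, -
[... 357 characters left out ...]
0.1615])]
lid_face [(0.8, [0.6112, 0.2406, 0.2805]), (0.74, [0.4989, -0.2238, 0.0513])]
dial_grip []
bin_mid [(0.67, [0.7519, 0.0193, 0.1433])]
bottle_mid [(0.74, [0.7135, -0.1965, 0.1286])]
box_mid [(0.65, [0.7244, 0.228, 0.0755])]
wrist [[345.5441796843803, 0.0, 320.23283508715843], [0.0, 345.5441796843803, 239.80756507110638], [0.0, 0.0, 1.0]] [[0.3619, 0.8859, 0.2902, 0.3182], [-0.9322, 0.3437, 0.1131, -0.5999], [0.0005, -0.3114, 0.9503, 0.3726], [0.0, 0.0, 0.0, 1.0]] ['color', 'K', 'pose', 'shot']
rotor_mid []
rotor_knob []
tray []
drive_seat []
spindle_tip []
centrifuge []
lid_face []
dial_grip []
bin_mid []
bottle_mid []
box_mid []
1.8 [ 1.79998698e+02 -1.76853510e-04  2.11884748e+01]
```

View pictures.

View pics/scene0.png

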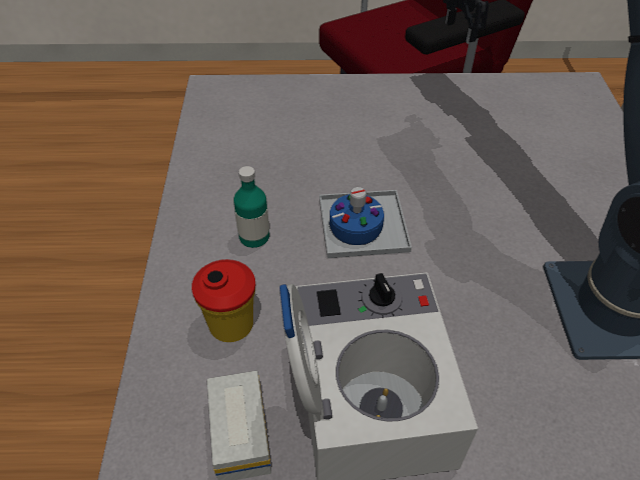

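View pics/top0.png

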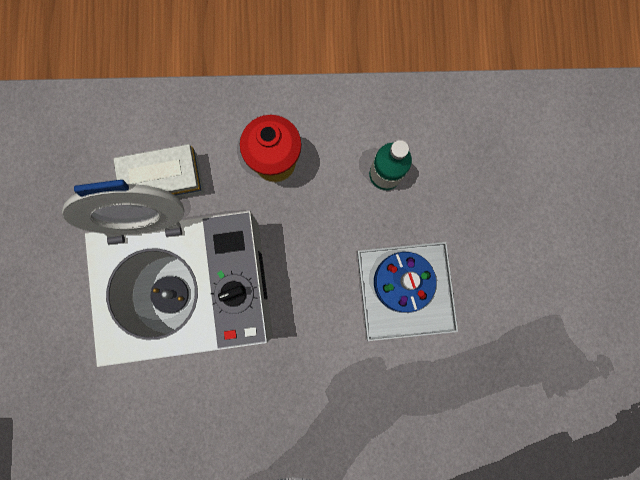

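Run:
```python
import cv2,numpy as np
t=cv2.imread("pics/top0.png"); s=cv2.imread("pics/scene0.png")
def z(im,x,y,w,h,f,n): cv2.imwrite(n,cv2.resize(im[y:y+h,x:x+w],None,fx=f,fy=f,interpolation=cv2.INTER_CUBIC))
z(t,350,235,110,110,5,"pics/za.png")   # rotor
z(t,80,195,200,175,4,"pics/zb.png")
z(s,270,260,210,215,2.7,"pics/zc.png")
```

```text
(no output)
```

View pics/za.png

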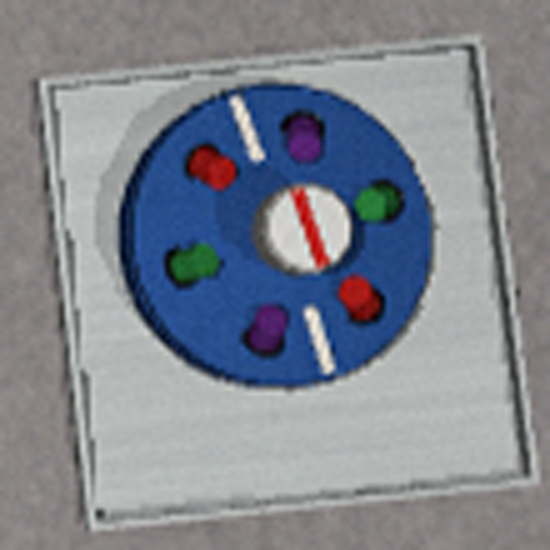

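View pics/zb.png

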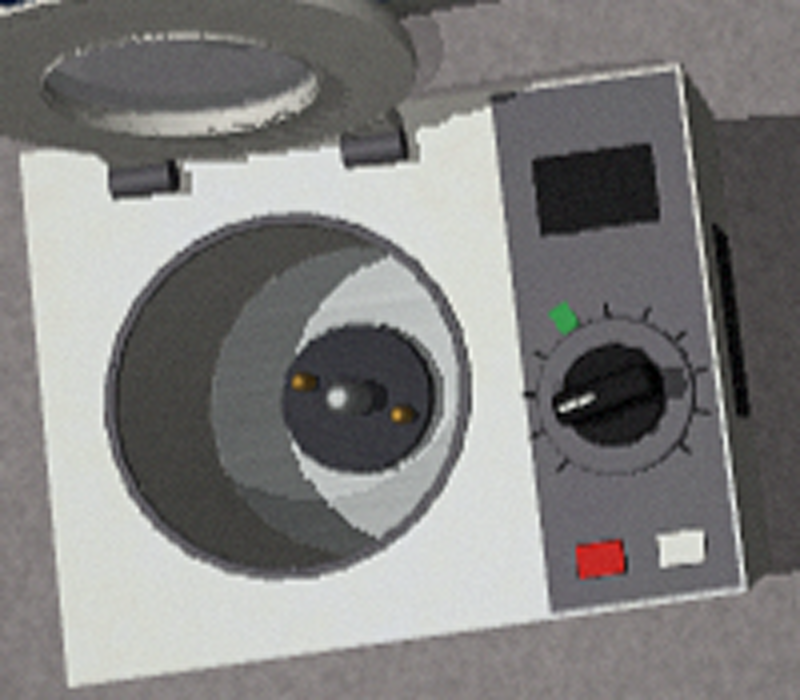

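View pics/zc.png

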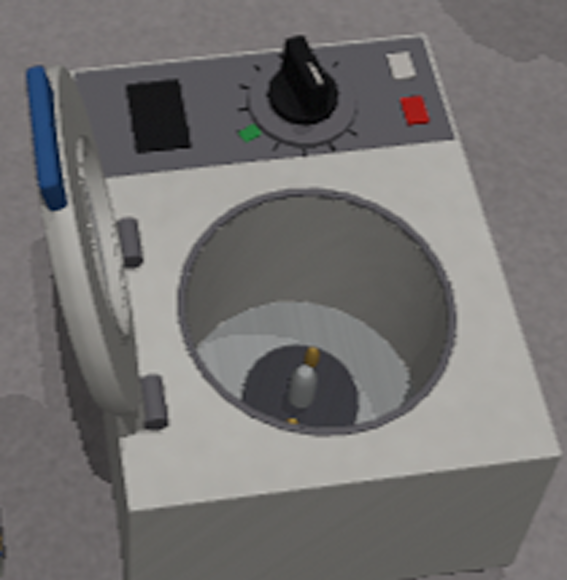

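```bash
cat > h.py <<'E'
import numpy as np, cv2
from workcell import manip
def ray(p,u,v,z):
    K,T=p["K"],p["pose"]
    d=np.array([(u-K[0,2])/K[0,0],-(v-K[1,2])/K[1,1],-1.0])
    d=T[:3,:3]@d;o=T[:3,3]
    return o+d*(z-o[2])/d[2]
def proj(p,P):
    K,T=p["K"],p["pose"]
    c=T[:3,:3].T@(np.asarray(P)-T[:3,3])
    return K[0,2]+K[0,0]*c[0]/-c[2], K[1,2]+K[1,1]*-c[1]/-c[2]
def shot(name,fn):
    p=manip.camera(name);cv2.imwrite("pics/"+fn,p["color"]);np.savez("pics/"+fn+".npz",K=p["K"],pose=p["pose"]);return p
def zoom(im,x,y,w,h,f,n): cv2.imwrite("pics/"+n,cv2.resize(im[y:y+h,x:x+w],None,fx=f,fy=f,interpolation=cv2.INTER_CUBIC))
def uz(U,V,x,y,f): return (U+.5)/f-.5+x,(V+.5)/f-.5+y
def st():
    print("t",round(manip.current_t(),2),"pos",np.round(manip.current_position(),4),"rot",np.round(manip.current_eef_rot(),2),"F",np.round(manip.current_ft_force(),1),"gap",round(manip.current_finger_gap(),4))
E
python3 - <<'E'
from h import *
p=manip.camera("top"); s=manip.camera("scene")
a=lambda U,V,z:ray(p,*uz(U,V,350,235,5),z)[:2].round(4)
b=lambda U,V,z:ray(p,*uz(U,V,80,195,4),z)[:2].round(4)
c=lambda U,V,z:ray(s,*uz(U,V,270,260,2.7),z)[:2].round(4)
print("knob",a(311,229,.108)); m1,m2=a(236,100,.053),a(330,372,.053); print("marks",m1,m2,(m1+m2)/2,np.degrees(np.arctan2(*(m1-m2)[::-1])))
r1,r2=a(298,190,.108),a(323,266,.108);print("red",np.degrees(np.arctan2(*(r1-r2)[::-1])))
print("drum top centre",a(279,236,.053))
for n,u in dict(TR=(681,67),BR=(745,588),BL=(70,686)).items(): print(n,b(*u,.16))
print("bowl",b(288,395,.16),"scene",c(317,311,.16))
q1,q2=b(303,382,.065),b(402,413,.065); print("pins",q1,q2,(q1+q2)/2,np.degrees(np.arctan2(*(q1-q2)[::-1])))
print("spindle",b(341,398,.082),c(304,370,.082))
d1,d2=b(558,409,.204),b(655,372,.204);print("dial",d1,d2,(d1+d2)/2,np.degrees(np.arctan2(*(d2-d1)[::-1])))
print("dialbase",b(616,396,.163))
E
```

```text
knob [ 0.5012 -0.2312]
marks [ 0.554  -0.2146] [ 0.4484 -0.2462] [ 0.5012 -0.2304] 16.659414014818424
red 15.566317824856835
drum top centre [ 0.5009 -0.2289]
TR [0.6271 0.0571]
BR [0.4014 0.0325]
BL [0.368  0.3185]
bowl [0.4883 0.2276] scene [0.4874 0.2329]
pins [0.4968 0.2486] [0.481  0.2017] [0.4889  0.22515] 71.38199819123449
spindle [0.4884 0.226 ] [0.488  0.2282]
dial [0.4787 0.1042] [0.4928 0.0643] [0.48575 0.08425] -70.53743439063634
dialbase [0.4842 0.0863]
```

Run:
```python
from h import *
for yaw in range(-180,180,30):
    a=manip.ik([.501,-.2305,.09],[180,0,yaw]);b=manip.ik([.4885,.227,.137],[180,0,yaw]);
    c=manip.ik([.4885,.227,.36],[180,0,yaw])
    f=lambda x:None if x is None else np.round(x).astype(int).tolist()
    print(yaw,f(a),f(b),f(c))
```

```text
-180 [43, 37, -35, 110, 31, 43, 79] [7, 39, -58, 109, 40, 55, 19] [12, 26, -65, 91, 24, 79, 35]
-150 [62, 53, -74, 110, 57, 66, 84] [2, 35, -49, 110, 34, 51, 55] [11, 25, -61, 91, 22, 78, 67]
-120 [-2, 38, 34, 112, -33, 40, -157] [13, 47, -74, 109, 50, 66, 69] [16, 29, -74, 91, 28, 82, 90]
-90 [3, 36, 26, 112, -25, 37, -135] [13, 47, -74, 109, 50, 66, 99] [16, 29, -74, 91, 28, 82, 120]
-60 [8, 35, 19, 112, -18, 36, -112] [-66, 46, 65, 112, -51, 57, -127] [-73, 34, 78, 93, -34, 81, -141]
-30 [13, 34, 10, 112, -10, 35, -91] [-23, 29, -10, 110, 8, 41, -158] [-65, 23, 52, 93, -19, 73, -129]
0 [18, 34, 3, 111, -3, 35, -67] [-19, 29, -16, 110, 11, 42, -132] [0, 20, -43, 91, 14, 75, -135]
30 [22, 33, -3, 111, 3, 35, -43] [-15, 30, -22, 110, 16, 43, -106] [3, 21, -48, 91, 16, 75, -107]
60 [27, 34, -10, 111, 9, 36, -20] [-7, 32, -34, 110, 24, 46, -84] [5, 22, -52, 91, 17, 76, -79]
90 [31, 34, -17, 111, 15, 37, 5] [1, 35, -47, 110, 33, 50, -63] [5, 22, -51, 91, 17, 76, -48]
120 [35, 35, -23, 111, 21, 39, 29] [4, 37, -54, 110, 37, 53, -38] [8, 23, -56, 91, 19, 77, -20]
150 [39, 36, -30, 111, 26, 40, 54] [6, 38, -57, 109, 40, 55, -10] [10, 24, -60, 91, 21, 78, 8]
```

Run:
```python
from h import *
manip.set_gripper(0.06,60)
manip.move_pose([.501,-.2305,.22],[180,0,0]); st()
p=shot("wrist","w1.png")
print([ (n,proj(p,P)) for n,P in dict(knob=[.5012,-.2305,.108]).items()])
```

```text
t 4.01 pos [ 0.5007 -0.2317  0.2201] rot [ 1.7996e+02 -0.0000e+00 -8.0000e-02] F [-0.1  0.   0. ] gap 0.06
[('knob', (np.float64(319.12686817640156), np.float64(240.79504258093445)))]
```

View pics/w1.png

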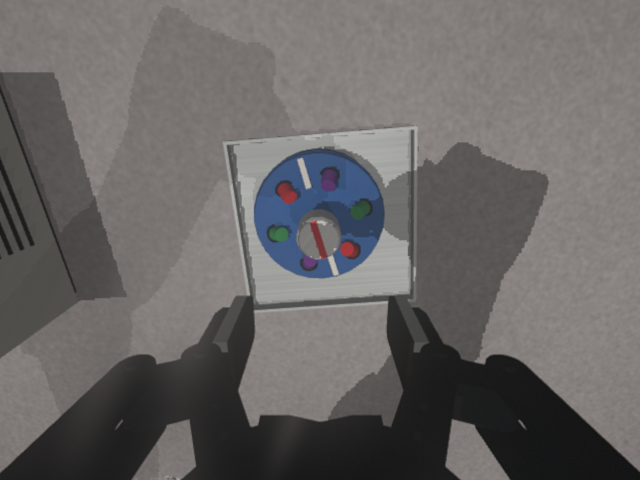

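Run:
```python
import cv2
from h import zoom
zoom(cv2.imread("pics/w1.png"),245,140,150,150,4,"w1z.png")
```

```text
(no output)
```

View pics/w1z.png

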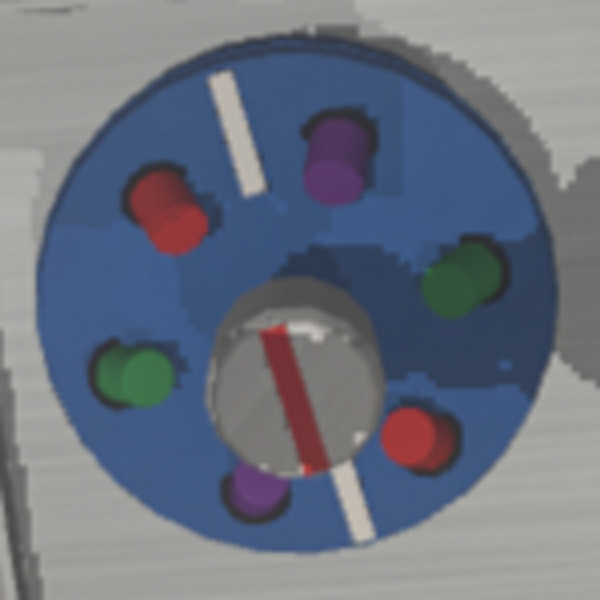

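Run:
```python
from h import *
p=np.load("pics/w1.png.npz")
a=lambda U,V,z:ray(p,*uz(U,V,245,140,4),z)[:2]
print(a(295,399,.108)); an=lambda x,y:np.degrees(np.arctan2(*(x-y)[::-1]))
m1,m2=a(222,75,.053),a(363,543,.053);print(m1,m2,(m1+m2)/2,an(m1,m2))
print(an(a(274,328,.108),a(316,470,.108)), "drum",a(299,303,.053))
```

```text
[ 0.50229058 -0.22995419]
[ 0.55527666 -0.21467812] [ 0.44920249 -0.24536476] [ 0.50223957 -0.23002144] 16.134852090686064
15.563454369953691 drum [ 0.50647238 -0.23061609]
```

Run:
```python
from h import *
manip.move_pose([.501,-.2,.32],[180,0,20]); 
manip.move_pose([.4885,.227,.29],[180,0,71]); manip.sleep(0.3); st()
p=shot("wrist","w2.png")
print(proj(p,[.4885,.227,.082]))
```

```text
t 6.43 pos [0.4888 0.2264 0.29  ] rot [179.99   0.    70.93] F [-0.  -0.6  0.4] gap 0.0602
(np.float64(320.0771104443665), np.float64(211.03453869578635))
```

View pics/w2.png

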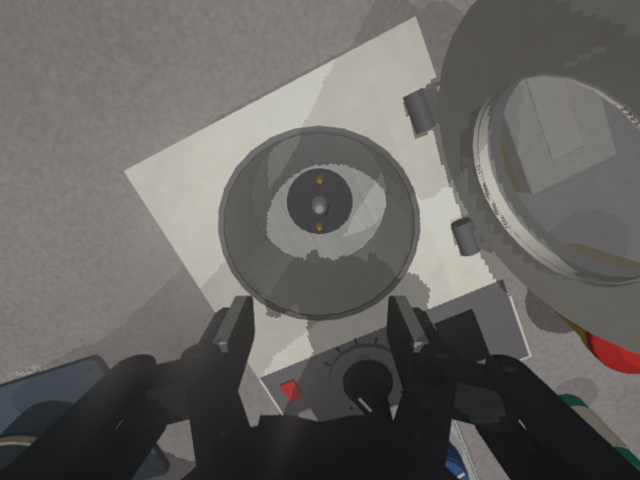

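Run:
```python
import cv2
from h import *
zoom(cv2.imread("pics/w2.png"),275,155,90,90,8,"w2z.png"); zoom(cv2.imread("pics/w2.png"),120,10,420,420,1.42,"w2y.png"); st()
```

```text
t 6.48 pos [0.4887 0.2266 0.2901] rot [179.99  -0.    70.95] F [0.1 0.  1.7] gap 0.0603
```

View pics/w2z.png

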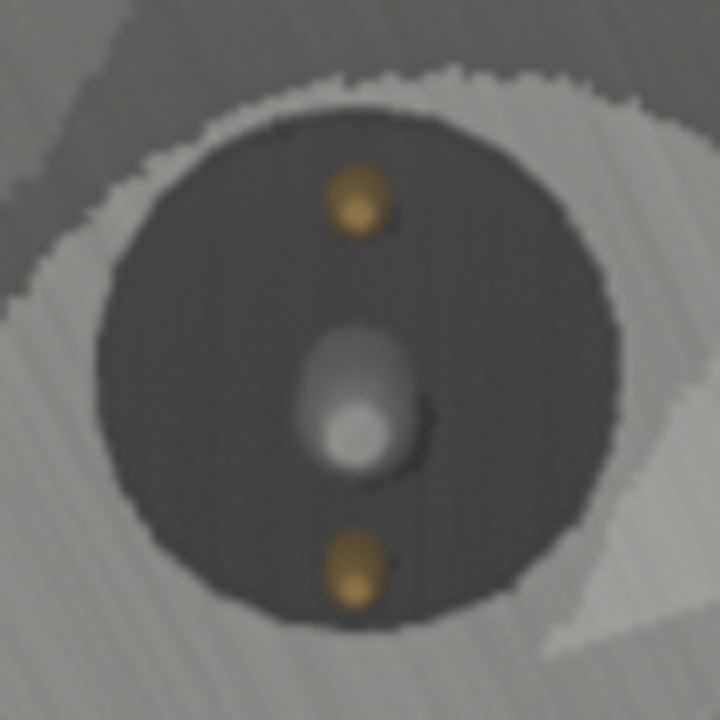

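Run:
```python
from h import *
p=np.load("pics/w2.png.npz")
a=lambda U,V,z:ray(p,*uz(U,V,275,155,8),z)[:2]
an=lambda x,y:np.degrees(np.arctan2(*(x-y)[::-1]))
print("spindle",a(356,436,.082),"flange",a(359,370,.05))
m1,m2=a(359,214,.065),a(355,590,.065);print(m1,m2,(m1+m2)/2,an(m1,m2),np.linalg.norm(m1-m2))
w=lambda u,v,z:ray(p,u,v,z)[:2]
print("bowl",w(319,223,.16))
```

```text
spindle [0.48820267 0.22922393] flange [0.48904975 0.23068995]
[0.49666969 0.25264246] [0.47990206 0.20579891] [0.48828587 0.22922068] 70.30520049830379 0.0497541129439406
bowl [0.49068701 0.23591922]
```

Run:
```python
from h import *
manip.move_pose([.502,-.2,.32],[180,0,90])
manip.move_pose([.502,-.230,.15],[180,0,106])
manip.move_linear([.502,-.230,.091],0.1); st()
manip.set_gripper(0.0,30); st()
p=shot("wrist","w3.png")
manip.set_gripper(0.055); st()
```

```text
t 9.53 pos [ 0.5025 -0.2301  0.0917] rot [1.7995e+02 4.0000e-02 1.0600e+02] F [-0.1  0.2  0.1] gap 0.0598
t 9.88 pos [ 0.5022 -0.2303  0.0917] rot [1.7997e+02 5.0000e-02 1.0598e+02] F [-2.5  0.9  6.8] gap 0.0329
t 10.28 pos [ 0.502 -0.23   0.091] rot [180.  -0. 106.] F [ 0.2  0.2 -0.2] gap 0.0551
```

View pics/w3.png

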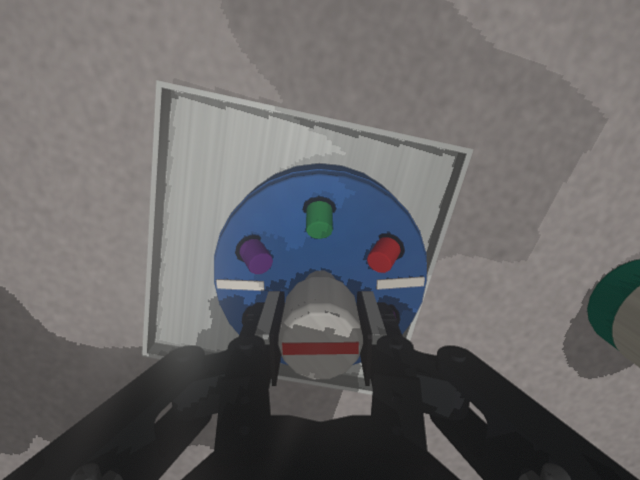

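Run:
```python
from h import *
manip.move_linear([.502,-.230,.125],0.15)
manip.move_pose([.502,-.230,.125],[180,0,16])
manip.move_linear([.502,-.230,.091],0.1); st()
manip.set_gripper(0.0,70); st()
p=shot("wrist","w4.png"); zoom(p["color"],200,140,240,250,2.4,"w4z.png"); st()
```

```text
t 12.26 pos [ 0.5019 -0.2301  0.0909] rot [-1.7998e+02  3.0000e-02  1.6010e+01] F [ 0.3  0.5 -0.5] gap 0.0551
t 12.59 pos [ 0.5024 -0.2303  0.092 ] rot [ 1.7994e+02 -7.0000e-02  1.6000e+01] F [-0.5 -0.   5.9] gap 0.0322
t 12.64 pos [ 0.5024 -0.2303  0.092 ] rot [ 1.7994e+02 -7.0000e-02  1.5990e+01] F [-1.3  0.3  6.1] gap 0.0318
```

View pics/w4z.png

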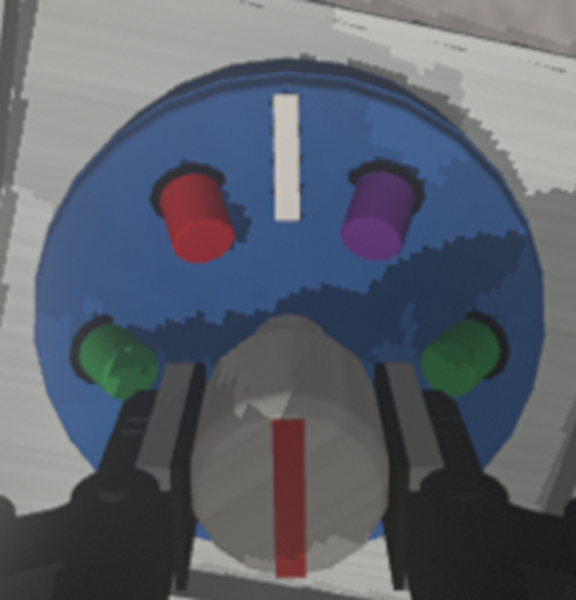

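Run:
```python
from h import *
p=np.load("pics/w4.png.npz")
a=lambda U,V,z:ray(p,*uz(U,V,200,140,2.4),z)[:2]
an=lambda x,y:np.degrees(np.arctan2(*(x-y)[::-1]))
print(an(a(286,95,.053),a(288,220,.053)),an(a(288,420,.108),a(291,577,.108)), a(290,498,.108))
print("mark outer/inner",a(286,95,.053),a(288,220,.053))
manip.move_linear([.502,-.230,.36],0.25); st()
manip.move_pose([.4883,.2290,.36],[180,0,71]); manip.sleep(.3); st()
p=shot("wrist","w5.png"); s=shot("scene","s5.png")
```

```text
16.87343079418891 16.962126491328686 [ 0.50289697 -0.22966867]
mark outer/inner [ 0.55575108 -0.21377422] [ 0.53082529 -0.22133463]
t 13.87 pos [ 0.5014 -0.2296  0.3586] rot [-1.7991e+02  1.2000e-01  1.6010e+01] F [-0.3 -0.1 -4.7] gap 0.0315
t 15.85 pos [0.4886 0.2284 0.36  ] rot [1.800e+02 1.000e-02 7.094e+01] F [-0.4  0.3 -4.2] gap 0.0316
```

View pics/w5.png

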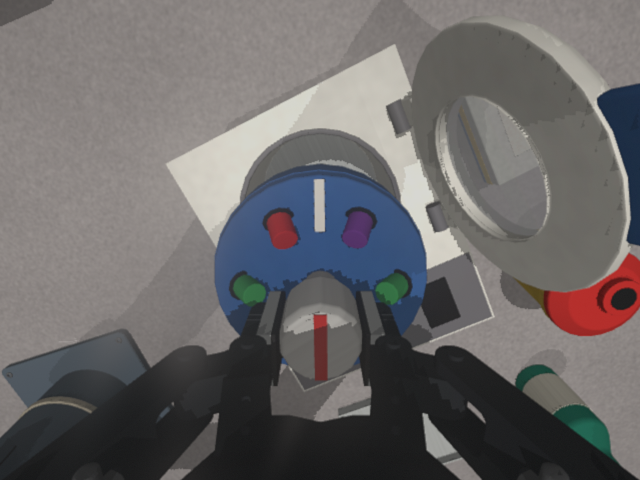

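View pics/s5.png

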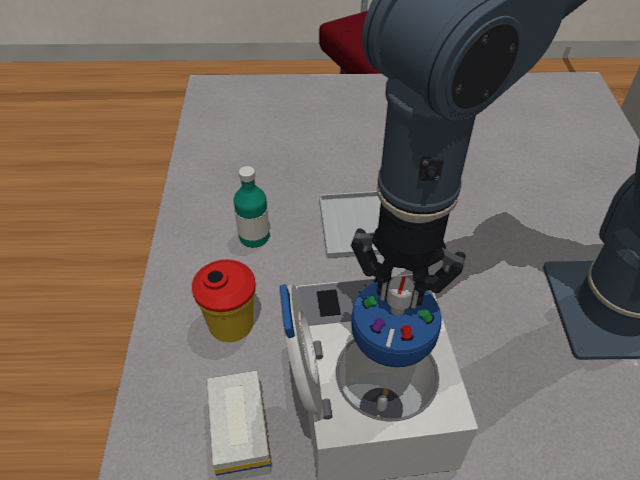

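Run:
```python
from h import *
manip.move_linear([.4886,.2282,.21],0.15,frame=[180,0,70.0]); manip.sleep(.2); st()
r=manip.move_linear([.4886,.2282,.139],0.03,threshold=7); print(r); st(); print(np.round(manip.current_ft_torque(),2))
shot("scene","s6.png")
```

```text
t 17.3 pos [0.4889 0.2284 0.2107] rot [ 1.7995e+02 -5.0000e-02  7.0000e+01] F [ 0.3  0.1 -4.5] gap 0.0317
False
t 19.82 pos [0.4887 0.2282 0.1391] rot [ 1.7999e+02 -1.0000e-02  7.0000e+01] F [-0.6  0.  -5. ] gap 0.0321
[ 0.02  0.05 -0.03]
```

Run:
```python
from h import *
r=manip.move_linear([.4886,.2282,.133],0.015,threshold=4); print(r); st(); print(np.round(manip.current_ft_torque(),2))
p=shot("scene","s6.png");zoom(p["color"],270,200,210,240,2.4,"s6z.png")
```

```text
True
t 20.07 pos [0.4886 0.2282 0.1389] rot [179.99  -0.    69.99] F [-2.1 -1.1  6.6] gap 0.0319
[-0.18  0.17  0.02]
```

View pics/s6z.png

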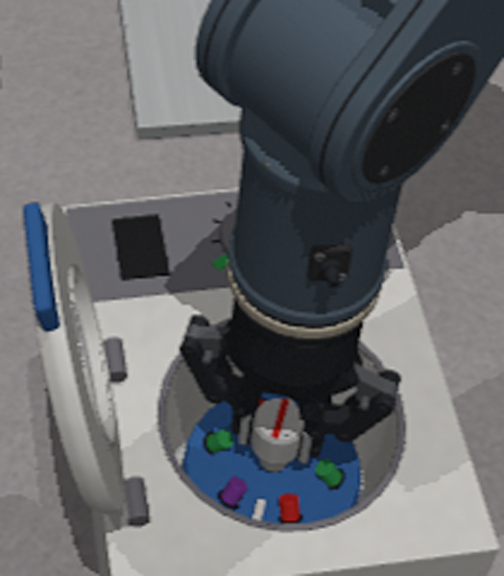

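Run:
```python
from h import *
manip.set_gripper(0.055); manip.sleep(.4); st()
manip.move_linear([.4886,.2282,.33],0.2); st()
p=shot("wrist","w7.png")
print("knob home pred",proj(p,[.4886,.2285,.155]),proj(p,[.4886,.2285,.165]))
# yaw
```

```text
t 20.88 pos [0.4879 0.2277 0.1378] rot [-1.7992e+02  9.0000e-02  7.0000e+01] F [ 0.7 -0.2 -0.6] gap 0.0551
t 21.98 pos [0.4881 0.2279 0.329 ] rot [-1.7986e+02  1.7000e-01  7.0000e+01] F [ 0.6 -0.1  0.5] gap 0.0545
knob home pred (np.float64(321.3675753413648), np.float64(219.03002317883897)) (np.float64(321.3794808930089), np.float64(221.9824102500082))
```

View pics/w7.png

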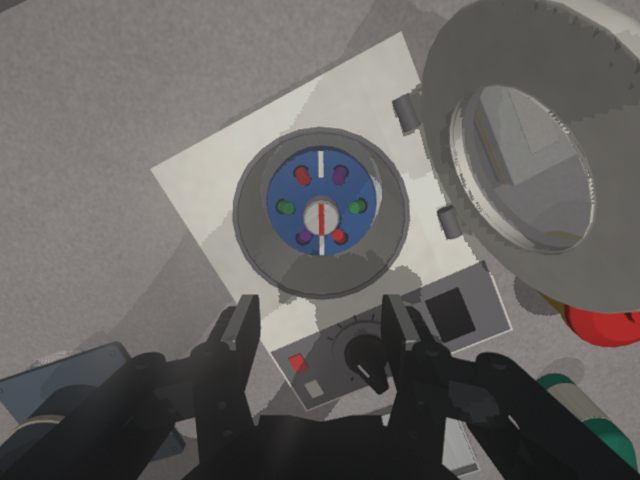

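```bash
cat >> h.py <<'E'
O=np.array([.4886,.2284,.0]); psi=np.radians(6.4)
Rm=np.array([[np.cos(psi),-np.sin(psi),0],[np.sin(psi),np.cos(psi),0],[0,0,1]])
def M(x,y,z): return O+Rm@np.array([x,y,z])
def lid(r,y,h,th):
    return M(.1-r*np.cos(th)+h*np.sin(th),y,.16+r*np.sin(th)+h*np.cos(th))
E
python3 - <<'E'
from h import *
s=np.load("pics/s5.png.npz")
for th in (1.6,1.65,1.7,1.75,1.8,1.85):
    print(th,[tuple(np.round(proj(s,lid(.205,y,h,th)),1)) for y in (-.035,.035) for h in (.018,.006)])
im=cv2.imread("pics/s5.png"); zoom(im,265,275,80,150,4,"s5z.png")
E
```

```text
1.6 [(np.float64(299.3), np.float64(278.3)), (np.float64(308.6), np.float64(277.2)), (np.float64(305.6), np.float64(323.2)), (np.float64(315.4), np.float64(322.0))]
1.65 [(np.float64(291.5), np.float64(279.8)), (np.float64(300.7), np.float64(278.4)), (np.float64(297.2), np.float64(324.8)), (np.float64(307.0), np.float64(323.3))]
1.7 [(np.float64(283.7), np.float64(281.5)), (np.float64(292.9), np.float64(279.9)), (np.float64(288.9), np.float64(326.6)), (np.float64(298.7), np.float64(324.8))]
1.75 [(np.float64(276.0), np.float64(283.5)), (np.float64(285.1), np.float64(281.6)), (np.float64(280.8), np.float64(328.6)), (np.float64(290.4), np.float64(326.6))]
1.8 [(np.float64(268.5), np.float64(285.7)), (np.float64(277.5), np.float64(283.5)), (np.float64(272.8), np.float64(330.9)), (np.float64(282.3), np.float64(328.6))]
1.85 [(np.float64(261.2), np.float64(288.1)), (np.float64(270.0), np.float64(285.6)), (np.float64(265.0), np.float64(333.3)), (np.float64(274.3), np.float64(330.8))]
```

View pics/s5z.png

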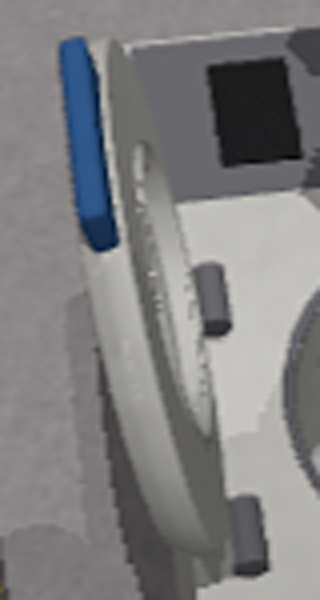

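```bash
cat >> h.py <<'E'
def lt(th,r=.155): return lid(r,0,.018,th)+Rm@np.array([.011,0,.014])
E
python3 - <<'E'
from h import *
import math
for yaw in (6.4,-173.6,96.4,-83.6):
    for P in (M(.19,0,.43),M(.19,0,.33),lt(1.57),lt(.8),lt(0)):
        j=manip.ik(list(P),[180,0,yaw]); print(yaw,P.round(3),None if j is None else np.round(j).astype(int).tolist())
E
```

```text
6.4 [0.677 0.25  0.43 ] [-25, 34, 3, 52, -2, 94, -106]
6.4 [0.677 0.25  0.33 ] [-25, 35, 3, 66, -2, 79, -106]
6.4 [0.617 0.243 0.329] [-27, 29, 2, 77, -1, 74, -108]
6.4 [0.504 0.23  0.298] [-30, 20, 1, 96, 0, 64, -113]
6.4 [0.445 0.223 0.192] [-32, 22, 0, 113, 0, 46, -116]
-173.6 [0.677 0.25  0.43 ] [-10, 36, -35, 51, 20, 97, 60]
-173.6 [0.677 0.25  0.33 ] [-7, 38, -35, 65, 21, 84, 57]
-173.6 [0.617 0.243 0.329] [-6, 32, -36, 76, 18, 78, 55]
-173.6 [0.504 0.23  0.298] [-4, 23, -37, 95, 15, 67, 52]
-173.6 [0.445 0.223 0.192] [-6, 24, -36, 112, 19, 49, 44]
96.4 [0.677 0.25  0.43 ] [-17, 34, -15, 52, 9, 95, -23]
96.4 [0.677 0.25  0.33 ] [-16, 35, -15, 65, 9, 81, -24]
96.4 [0.617 0.243 0.329] [-16, 29, -16, 76, 8, 76, -26]
96.4 [0.504 0.23  0.298] [-17, 21, -17, 96, 7, 65, -30]
96.4 [0.445 0.223 0.192] [-19, 22, -17, 112, 9, 47, -35]
-83.6 [0.677 0.25  0.43 ] [2, 45, -74, 51, 45, 107, 137]
-83.6 [0.677 0.25  0.33 ] [-51, 53, 78, 67, -51, 95, -161]
-83.6 [0.617 0.243 0.329] [-58, 48, 78, 78, -47, 89, -159]
-83.6 [0.504 0.23  0.298] [-71, 40, 78, 98, -40, 77, -159]
-83.6 [0.445 0.223 0.192] [-75, 45, 78, 114, -50, 65, -149]
```

Run:
```python
from h import *
manip.set_gripper(0.0,60)
manip.move_pose([.4886,.2282,.45],[180,0,40])
manip.move_pose(list(M(.195,0,.45)),[180,0,6.4])
manip.move_linear(list(M(.195,0,.33)),0.2); st()
shot("scene","s8.png"); shot("wrist","w8.png")
```

```text
t 24.7 pos [0.6824 0.2503 0.3323] rot [-1.7995e+02 -1.5000e-01  6.4300e+00] F [ 0.9 -0.3  0.9] gap 0.0002
```

View pics/s8.png

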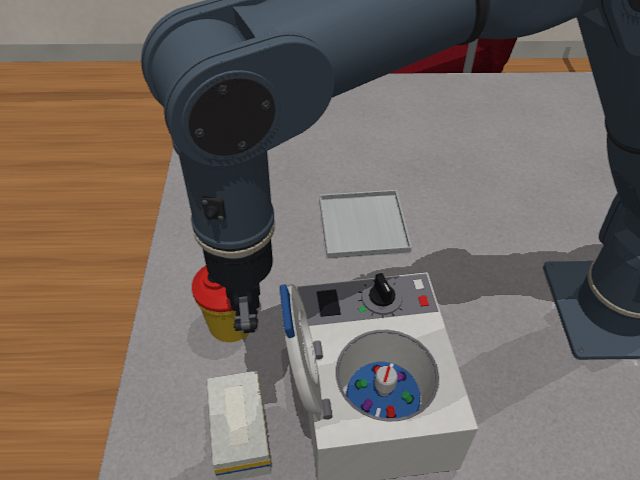

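View pics/w8.png

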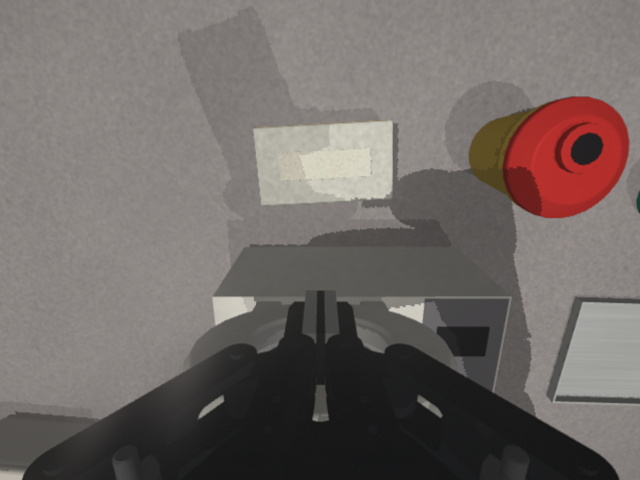

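Run:
```python
from h import *
ok=True
for th in (1.65,1.4,1.15,.9,.65,.42):
    r=manip.move_linear(list(lt(th)),0.12,threshold=20); F=manip.current_ft_force()
    print(th,r,np.round(F,1),np.round(manip.current_position(),3))
    if r: break
st(); shot("scene","s9.png")
```

```text
1.65 False [-0.4 -0.2  0.2] [0.629 0.244 0.328]
1.4 False [-0.7 -0.9 -0.3] [0.591 0.24  0.33 ]
1.15 False [ 0.  -0.6  0.6] [0.553 0.236 0.323]
0.9 False [-0.4 -1.   0.9] [0.518 0.232 0.307]
0.65 False [0.3 0.2 0.3] [0.488 0.228 0.282]
0.42 False [0.9 0.  1.1] [0.466 0.226 0.254]
t 27.75 pos [0.4662 0.226  0.2541] rot [-1.8e+02 -2.0e-02  6.4e+00] F [0.9 0.  1.1] gap -0.0003
```

View pics/s9.png

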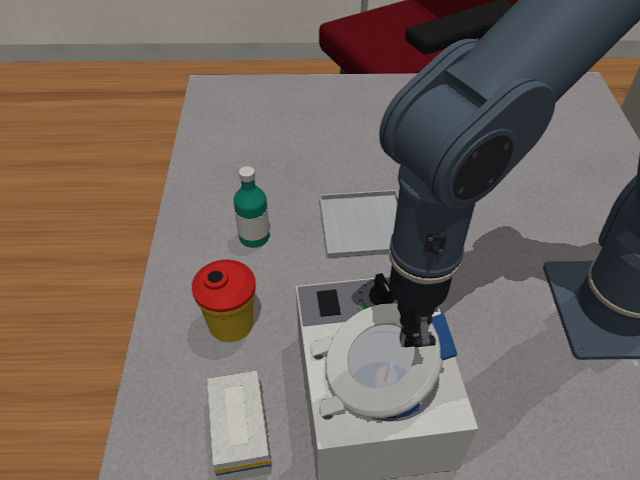

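Lid is following the fingers. Press it closed gently.

Run:
```python
from h import *
for th,v in ((.2,.1),(.05,.06)):
    r=manip.move_linear(list(lt(th)),v,threshold=15); print(th,r,np.round(manip.current_ft_force(),1),np.round(manip.current_position(),4))
q=lt(0); q[2]-=.006
r=manip.move_linear(list(q),0.03,threshold=12); print(r); st()
manip.move_linear([q[0],q[1],.30],0.2); st()
manip.move_pose([.40,.12,.34],[180,0,6.4]); 
s=shot("scene","s10.png"); shot("wrist","w10.png"); t=shot("top","t10.png")
zoom(s["color"],270,250,220,220,2.6,"s10z.png")
zoom(t["color"],80,195,200,175,4,"t10z.png")
```

```text
0.2 False [-0.5  0.8 -0.5] [0.4519 0.2243 0.2228]
0.05 False [ 0.5 -0.8  0.5] [0.4458 0.2235 0.1995]
True
t 29.19 pos [0.4455 0.2237 0.192 ] rot [-1.7996e+02 -6.0000e-02  6.3900e+00] F [-1.9 -1.  10.4] gap -0.0004
t 29.88 pos [0.4444 0.2232 0.2989] rot [1.7997e+02 6.0000e-02 6.4000e+00] F [-0.9 -0.4 -0.7] gap -0.0
```

View pics/s10z.png

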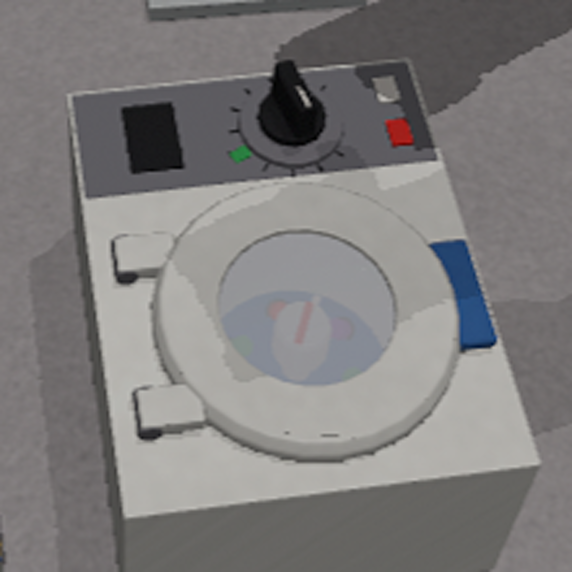

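View pics/t10z.png

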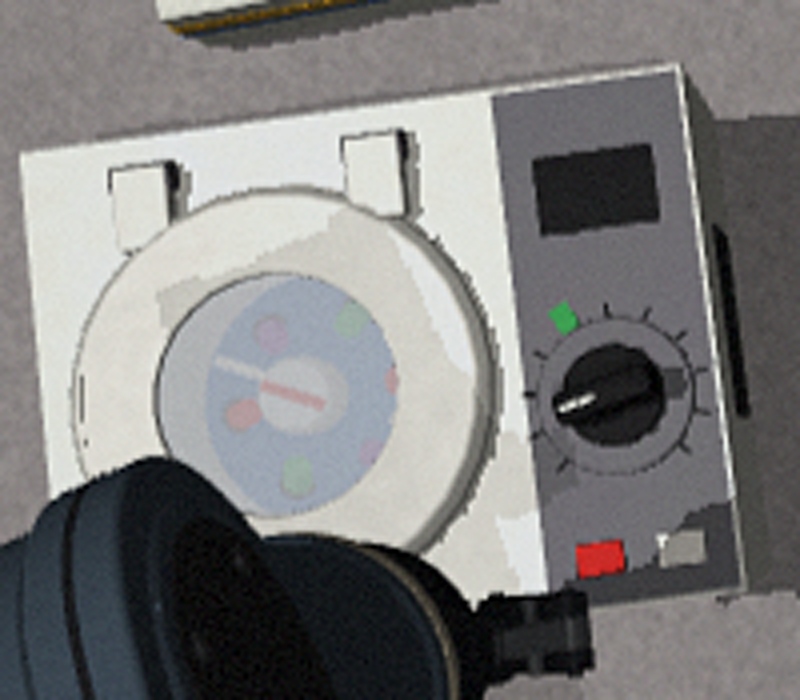

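View pics/w10.png

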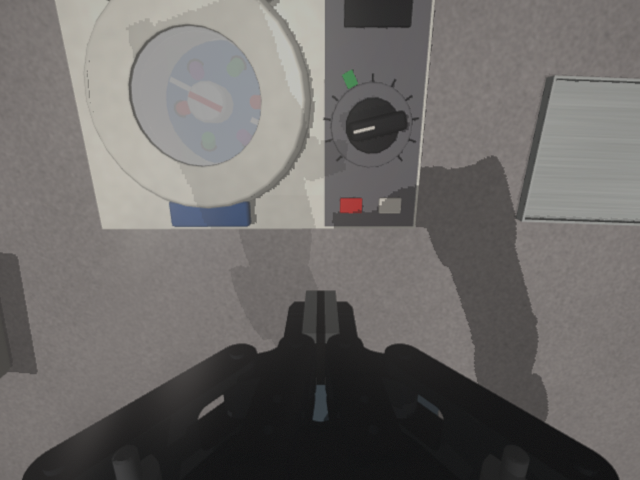

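Run:
```python
from h import *
zoom(cv2.imread("pics/w10.png"),315,55,115,115,6,"w10z.png")
```

```text
(no output)
```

View pics/w10z.png

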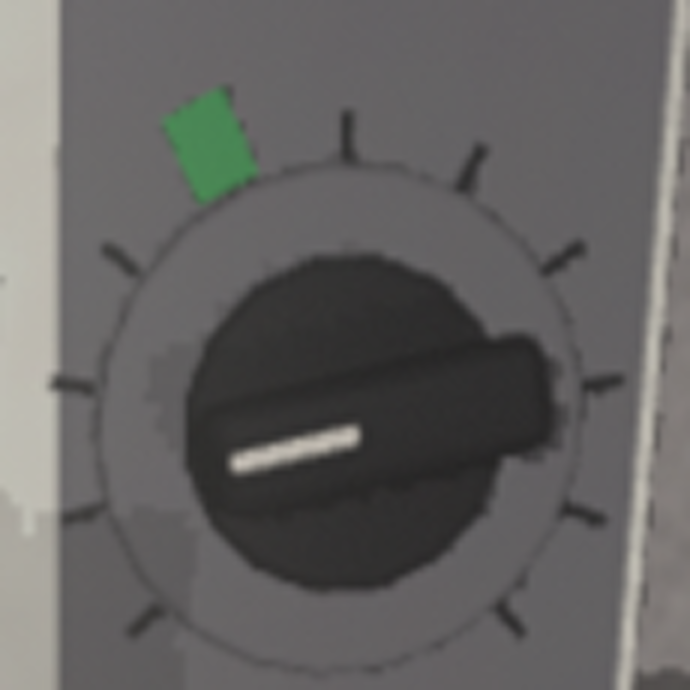

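Run:
```python
from h import *
p=np.load("pics/w10.png.npz"); t=np.load("pics/t10.png.npz")
a=lambda U,V,z:ray(p,*uz(U,V,315,55,6),z)[:2]
b=lambda U,V,z:ray(t,*uz(U,V,80,195,4),z)[:2]
an=lambda x,y:np.degrees(np.arctan2(*(x-y)[::-1]))
c=a(341,415,.163); print("ring c",c)
for n,u in dict(s0=(128,637),s2=(52,383),g=(210,146),s5=(348,112),s10=(523,635)).items(): print(n,an(a(*u,.161),c).round(1))
c0=(a(128,637,.161)+a(523,635,.161))/2
l1,l2=a(232,465,.204),a(358,433,.204); print("line dir",an(l1,l2),"line outer",l1,l2)
e1,e2=a(205,457,.204),a(548,395,.204);print("bar",e1,e2,(e1+e2)/2,an(e1,e2),np.linalg.norm(e1-e2))
l1,l2=b(558,409,.204),b(592,397,.204);print("top line",an(l1,l2),l1,l2)
c=b(616,396,.163);print("top",c, an(b(563,318,.161),c))
```

```text
ring c [0.4857684  0.08744549]
s0 142.7
s2 90.4
g 35.3
s5 7.3
s10 -130.7
line dir 110.16140941892006 line outer [0.4777235  0.10534584] [0.48306333 0.09080237]
bar [0.47827134 0.1087157 ] [0.4898833  0.06890142] [0.48407732 0.08880856] 106.25948150158013 0.0414730550501187
top line 108.03181046876868 [0.47865192 0.10415294] [0.48319245 0.09020501]
top [0.48424724 0.08628294] 33.80468767338023
```

Run:
```python
from h import *
A=[.485,.0875]
for y in (108,70,33):
    j=manip.ik(A+[.192],[180,0,y]); print(y,None if j is None else np.round(j).astype(int).tolist())
manip.set_gripper(0.045,40)
manip.move_pose(A+[.30],[180,0,107.5])
manip.move_linear(A+[.205],0.15); st()
shot("wrist","w11.png")
```

```text
108 [-9, 21, -9, 113, 5, 46, -3]
70 [-13, 21, -3, 113, 2, 45, -38]
33 [-18, 21, 3, 114, -1, 45, -71]
t 33.49 pos [0.4854 0.0877 0.2057] rot [179.95   0.   107.5 ] F [-0.7 -0.5  0.8] gap 0.0447
```

View pics/w11.png

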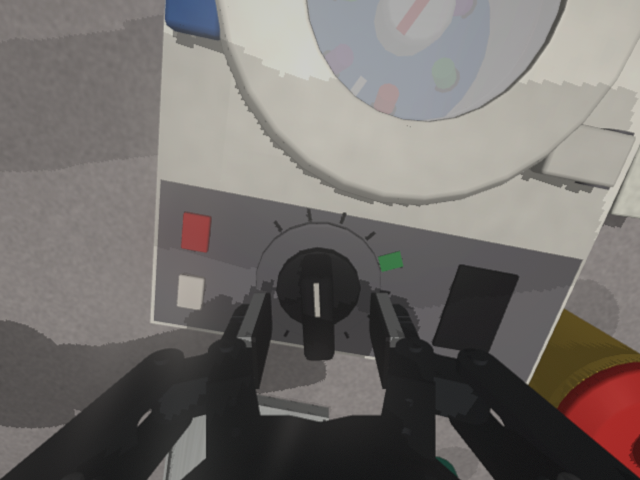

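Run:
```python
from h import *
A=[.485,.0875]
manip.move_linear(A+[.193],0.1,threshold=8); st()
manip.set_gripper(0.0,40); st()
for y in (90,72,54,33.5):
    manip.move_pose(A+[.193],[180,0,y]); print(np.round(manip.current_ft_force(),1),np.round(manip.current_ft_torque(),2))
manip.sleep(.2); st()
manip.set_gripper(0.045); manip.move_linear(A+[.30],0.2); st()
p=shot("wrist","w12.png"); zoom(p["color"],200,100,240,200,3,"w12z.png")
```

```text
t 33.81 pos [0.4849 0.0875 0.1933] rot [-179.99    0.    107.5 ] F [-0.   0.2 -0.2] gap 0.0451
t 34.18 pos [0.4844 0.0874 0.1935] rot [-179.96   -0.    107.5 ] F [-3.8 -0.7  6.5] gap 0.0132
[-4.2 -1.   5.9] [-0.27  0.72  0.01]
[-3.2 -0.   6.1] [-0.35  0.68 -0.08]
[-2.9 -2.   5.6] [-0.38  0.68 -0.05]
[-3.2 -1.8  7. ] [-0.49  0.59 -0.05]
t 35.87 pos [0.4846 0.0872 0.1935] rot [-1.7999e+02  2.0000e-02  3.3490e+01] F [-3.1 -0.9  6. ] gap 0.0135
t 36.96 pos [0.4845 0.0875 0.2991] rot [-1.7998e+02  5.0000e-02  3.3510e+01] F [-0.   0.1  0.7] gap 0.0451
```

View pics/w12.png

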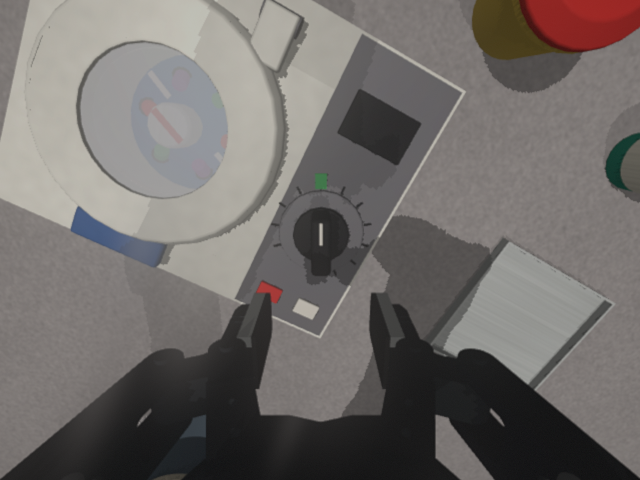

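Run:
```python
from h import *
manip.move_pose([.40,-.25,.40],[180,0,20]); st()
s=shot("scene","s13.png"); t=shot("top","t13.png")
zoom(s["color"],270,250,220,220,2.6,"s13z.png"); zoom(t["color"],80,195,200,175,4,"t13z.png")
# lid tab projections
for th in (0,.05,.1): print(th,[tuple(np.round(proj(s,lid(.205,y,.018,th)),1)) for y in (-.035,.035)],[tuple(np.round(proj(t,lid(.205,y,.018,th)),1)) for y in (-.035,.035)])
```

```text
t 38.37 pos [ 0.4008 -0.2486  0.3994] rot [-1.7994e+02  2.0000e-02  2.0140e+01] F [-0.1 -0.4 -0.7] gap 0.0453
0 [(np.float64(448.9), np.float64(338.9)), (np.float64(461.7), np.float64(378.7))] [(np.float64(175.3), np.float64(352.8)), (np.float64(133.4), np.float64(358.7))]
0.05 [(np.float64(449.2), np.float64(335.3)), (np.float64(462.2), np.float64(375.3))] [(np.float64(173.7), np.float64(352.7)), (np.float64(131.3), np.float64(358.6))]
0.1 [(np.float64(449.3), np.float64(331.7)), (np.float64(462.4), np.float64(371.9))] [(np.float64(172.0), np.float64(352.2)), (np.float64(129.1), np.float64(358.2))]
```

View pics/s13.png

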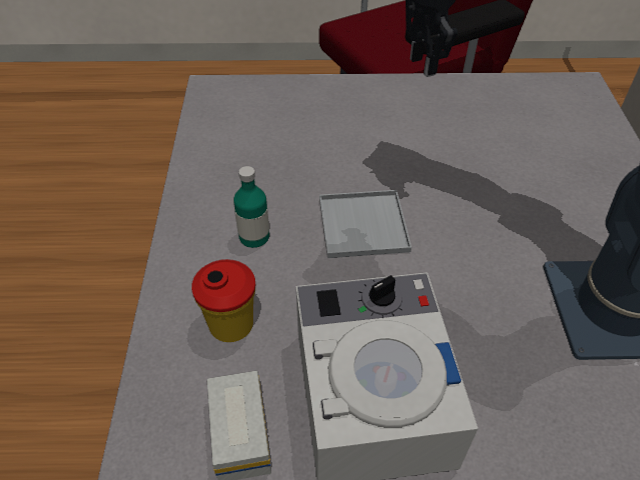

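View pics/s13z.png

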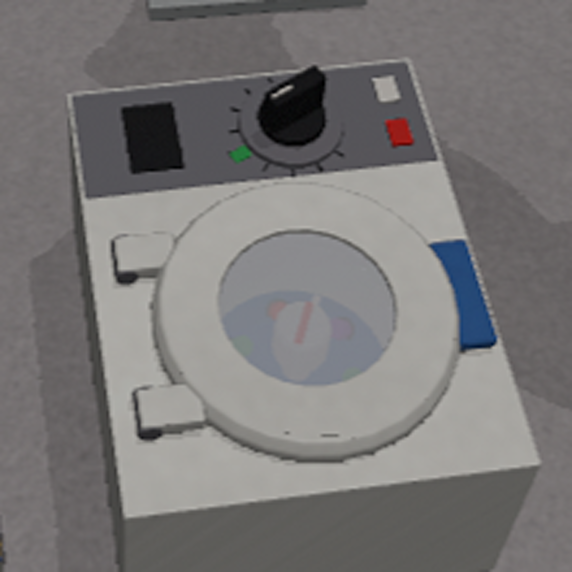

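View pics/t13z.png

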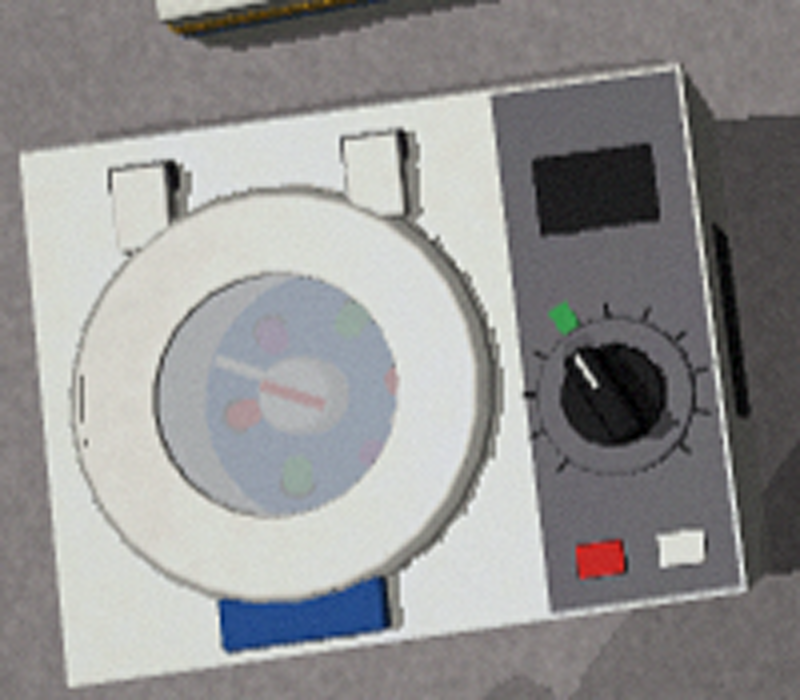

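Run:
```python
from h import *
manip.close_job(); st()
```

```text
the job is handed in; nothing more can be done
the job is handed in; nothing more can be done
```

The job is done and handed in at about 38 s of the 72 s allowed. The interface reports no verdict, so what follows rests on my own checks.

**What I did**
- **Rotor:** I centred it by gripping the knob from two directions, then lifted it upright and turned it to line up with the drive pins. It went down without snagging and touched at a tool height of 0.139 m, the height calculated for sitting fully home. I then let it go.
- **Lid:** I pushed it over from behind in small steps. The last press met the stop at 0.192 m, where the closed lid's face should be.
- **Dial:** I gripped the bar and turned it about 74° clockwise.

**Last checks**
- **Rotor:** After release, the wrist camera showed the knob within about 1 pixel of where it should be when home. The red line ran along the pins.
- **Lid:** It lies flat in the scene and top pictures. The tab sits 3–4 pixels lower in the scene picture than I calculated. I put that down to the tab being thinner than I had assumed, as a gap would have shown it higher.
- **Dial:** Its white line points at the green mark.
- **Bystanders:** The bin, bottle and box look unmoved in the scene camera picture.

**Disagreement:** Before the placing, the top and wrist cameras differed by about 3.7 mm in y on the drive's position. I relied mainly on the wrist camera, because it had matched the position I found by gripping the knob. The rotor then dropped home without catching, which bears that out.

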